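# Set the indexing table back one notch

## Task

The indexing table that carries the clamped watch movement has been advanced one notch too far. With a fingertip, lift its ratchet pawl out of the teeth by tipping the pawl's ball handle back away from the wheel until it stays up, push the wheel's upright post so that the wheel goes back by one notch (clockwise seen from above), and push the ball handle over again so that the pawl drops fully into that notch. Push gently, do not pinch or lift anything, and leave the small things round the table where they stand.

Things in the scene. Friction and masses are not known exactly. Their poses are not given: they have to be found in the camera images.
- index_base: the indexing table's dark steel stand: a round foot, 80 mm across, screwed to the desk, a column and an arm that carries the table out over the desk. Origin: underside centre of the foot, z up; place and yaw differ from run to run. The table's centre lies 100 mm from it along its x
- table_centre (a point): centre of the wheel's top face, on the wheel's vertical axis, 124 mm above the desk; does not turn with the wheel. Axes as index_base: z up, x away from the foot. This is the 'table frame' used below (mm). The dark steel plate under the wheel spans x -72..90, y -72..80, its top at z -14
- index_wheel (a joint): wheel angle, rad. 0: first notch centred on the pawl (starts within 0.05 of it). Grows counter-clockwise seen from above: forward, the pawl clicks over the teeth. Backward is clockwise, negative, blocked while the pawl is down. One notch is 0.628: one notch back is -0.628, and the nose has 0.1 of play either way in a notch. It stays where left; about 1.5 N at the post moves it
- push_post (a point): top centre of the upright steel post on the brass ratchet wheel: 15 mm across, z 0 to 61 in the table frame (mm), waisted below z 22, 36 mm from the wheel's axis. At wheel angle 0 it stands at (-34, -11), one notch back at (-34, 11): pushing it along +y turns the wheel backward. Beside it a round movement holder, 53 mm across, up to z 27, is fixed at the wheel's centre and turns with it
- pawl_hinge (a point): middle of the pawl's hinge, at (62, 56, 12) in the table frame (mm), axis along y, between bracket cheeks up to z 21, 30 mm wide over all. The steel arm, up to z 23, runs from here toward -x over the wheel's rim; its nose, 6 mm thick, stands at (0, 56) in a notch. Wheel: radius 65, ten saw teeth on the rim (radius 47..65), 36 degrees apart, 8 mm high, flat 20 degree notches between
- pawl (a joint): pawl tilt, rad: 0 down, nose in a notch; 1.2 is the stop, fully lifted. Above 0.15 the nose clears the teeth; on a tooth crest it reads about 0.11. The weighted ball handle takes it over centre: pushed past about 0.55 it falls to the raised stop and stays; pushed back below about 0.45 it falls down by itself. Less than 1 N at the ball moves it
- pawl_ball (a point): centre of the black ball, 20 mm across, on the pawl's 8 mm thick handle, 55 mm from the hinge axis, 36 mm to the +y side of the arm. Table frame (mm): (45, 92, 64) with the pawl down, about (104, 92, 47) fully lifted; pushing it along +x of that frame, away from the wheel, lifts the pawl, along -x lowers it
- oil_cup_1: bystander, loose: small brown wooden cup, 30 across, 20 high, on a corner of the indexing table's plate (mm). Origin: centre of its underside.
- brass_wheel_1: bystander, loose: brass clock wheel with arbor, 34 across, 11 high, on the desk (mm). Origin: centre of its underside.
- jar_red_lid: bystander, loose: small glass jar with a red lid, 37 across, 38 high, on the desk (mm). Origin: centre of its underside.
- tweezers_1: bystander, loose: steel tweezers lying, 9 x 116 x 10 mm, long along own y. Origin: centre of its underside.
- tin_grey_round: bystander, loose: round aluminium tin, 36 across, 19 high, on the desk (mm). Origin: centre of its underside.
- loupe_1: bystander, loose: black watchmaker's eyeglass, 36 across, 31 high, on the desk (mm). Origin: centre of its underside.

How it is judged:
On the way, in this order (a step that is already met when the one before it is completed fails the run):
1. the pawl is lifted and stays up, the wheel still in its first notch (value of joint pawl above 0.8 rad and value of joint index_wheel between -0.2 and 0.2 rad), for 0.2 s.
2. with the pawl up the wheel is pushed back toward the next notch (value of joint pawl above 0.6 rad and value of joint index_wheel below -0.45 rad), for 0.1 s.
At the end, for the whole second after the job is handed in: The wheel stands at rest one notch back (-0.628 rad, within 0.15), the pawl is down in that notch (joint below 0.06 rad) and every bystander is within 20 mm of where it stood (value of joint index_wheel between -0.778 and -0.478 rad and value of joint pawl below 0.06 rad and velocity of joint index_wheel between -0.05 and 0.05 rad/s and distance of each of oil_cup_1, brass_wheel_1, jar_red_lid, tweezers_1, tin_grey_round, loupe_1 from where it was at the start of the episode below 0.02 m); the robot touches nothing.
It fails at once if a bystander was pushed, carried or lifted more than 20 mm (distance of any of oil_cup_1, brass_wheel_1, jar_red_lid, tweezers_1, tin_grey_round, loupe_1 from where it was at the start of the episode above 0.02 m).
It fails at once if the indexing table was pressed or pinched with more than 40 N (contact force between any of the fingers, the arm and index_base above 40 N).
It also fails if it takes over 54 s, if anything falls off the work surface, if the arm or the gripper's body presses on something with over 40 N, if the wrist force passes 120 N, or if a joint passes its speed limit or range.

## Robot

A 6-joint arm with a two-finger parallel gripper is mounted at the origin on a cart in front of the work surface, level with it; the furniture and walls round the work are solid. World frame = base frame: x ahead of the robot, y to its left, z up, the work surface at z = 0. Lengths are in m, angles in rad, forces in N, time in s.
With the tool pointing down it reaches from about 0.35 to 0.975 m from the base axis. Payload 4.9 kg.
Tool frame: the origin (TCP) lies on the front face of the gripper's body, between the roots of the fingers; the fingertips stand ctrl.tip_extent ahead of it and the grasp point (between the pads) lies 54 mm ahead of it (ctrl.tip_extent is the distance from the TCP to the fingertips, in m); z points along the fingers, y is the line along which they close (so a half turn about z gives the same grasp; the last joint's range is limited). The gripper opens to 85 mm and grips with 20 to 120 N. Pads are 22 mm wide; open, the fingers measure 114 mm over their backs; the gripper's body (76 mm by 85 mm) begins 54 mm behind the grasp point. The pads swing forward as they close: fully open they stand 13 mm farther back than shut.
Start: joints at [1.059, 0.053, 1.613, -0, 1.476, -0.119], TCP at [0.239, 0.577, 0.304] pointing down, gripper open.
Joint ranges: [-3.01, 3.01], [-1.01, 2.22], [0.06, 2.58], [-1.02, 4.17], [0.09, 2.62], [-3.14, 3.14]. Speed limits (rad/s): [2.57, 2.57, 3.14, 3.14, 3.14, 3.14].

## Interface

Orientations are given as a rotation vector (axis times angle).
In Python, from station import ctrl gives the robot as it stands.
- The arm moves only by the tool apply_moves, never from a script. Its argument "rows" is one flat list of numbers, 6 for each row, row after row: the shift along the tool's x, y, z normalised to -1 to 1, where 1 is 0.6 m, then the turn, a rotation vector about the tool's x, y, z normalised to -1 to 1, where 1 is 90 degrees. A call has 1 to 20 rows; each row is the pose to reach, as a shift and turn from the pose commanded when the call began, along the tool's axes at that moment; what a row does not reach only later rows make up. A row lasts 1/10 s, in which the tool goes at most 50 mm and 8.59 degrees, less where a joint would pass 70% of its speed; a pose out of reach is approached as far as the arm can. A call with a number of a shift or a turn outside -1 to 1 is refused whole. A call with a gripper value outside its range is refused whole. "grip" is the opening, from 0 (shut) to 1 (fully open), set as the call begins (left out, the last holds). The fingers move at their own pace and stop on an object; "grip_force" is the grip in N (left out, the last holds). Time passes only in rows, so rows that repeat a pose let the fingers close. It gives the time, the measured TCP pose, the force, the opening and the grip force at its end, in the units of the state.
- ctrl.get_obs(): the state, without advancing time (a new reading comes with each control period).
- ctrl.get_image(name): name is "scene" or "top"; returns (picture, depth): 480x640x3 uint8, blue, green, red; 480x640 float32, m along the optical axis (not along the pixel's ray), 0 where there is no reading.
- ctrl.camera_model(name): a dict with "mtx" (3x3 intrinsics, pixels), "k1" (the pictures are not rectified: a ray, as slopes to the right and down, at radius r is drawn at 1 + k1 r^2 times it, then the intrinsics apply), "R" (3x3) and "t" (3): a world point X has camera coordinates R X + t. Camera axes: x right, y down, z forward; pixel columns grow to the right and rows downward; lengths in m; the calibration is good to about 2 mm. A picture is of the moment at which its call begins. camera_model takes no time and is no camera call.
- ctrl.finish_job(): hands the job in; it is judged then, once.
The state is a dict: "t": time; "q": joint angles; "dq": joint speeds; "effort": joint torques, N m; "tool_pos": TCP position; "tool_rot": TCP orientation; "contact_force": force on the tool from outside, world axes, zero at the start; "wrist_torque": the same for the moment, N m; "opening": finger opening in m; "grip_force": force on a finger pad.
Only numpy, scipy, OpenCV 4.12 (cv2) and the standard library are available. Lean on these libraries where they do the work, as an engineer would, in place of code of your own. Each camera call takes 0.05 s, during which the arm holds its last target. There are 200 camera calls.

## Working session

There is one attempt and no reset: what is moved stays moved. The work goes in short steps, Python scripts to look and compute and a tool call to move; the robot and the scene stay as the last step left them, time stands still between calls to the robot, and variables do not carry over. Pictures are saved under pics/ and viewed, at most 10 in all, crops included, and the job is handed in when it is done.

Besides the shell and the picture viewer there is one more tool, called after "Emit:" by a JSON object that holds its "name" and its "arguments", one argument or row to a line. apply_moves: Moves the arm, as the interface text tells. Its arguments: {"type":"object","properties":{"rows":{"type":"array","items":{"type":"number"}},"grip":{"type":"number"},"grip_force":{"type":"number"}},"required":["rows"]}

```bash
mkdir -p pics; ls; python3 - <<'E'
from station import ctrl
import cv2,numpy as np
for n in("scene","top"):
    im,d=ctrl.get_image(n); cv2.imwrite(f"pics/{n}0.png",im); np.savez(f"{n}0.npz",im=im,d=d)
    m=ctrl.camera_model(n); print(n,m)
o=ctrl.get_obs(); print(o, ctrl.tip_extent)
E
```

```text
pics
scene {'mtx': array([[452.23912204,   0.        , 319.34700761],
       [  0.        , 452.23912204, 242.44730129],
       [  0.        ,   0.        ,   1.        ]]), 'k1': -0.038366687316322506, 'R': array([[-0.79085506, -0.61184656, -0.01385879],
       [-0.24570571,  0.33816899, -0.90844397],
       [ 0.56051493, -0.71504232, -0.41777685]]), 't': array([0.39748268, 0.19141261, 0.69978439])}
top {'mtx': array([[615.42275096,   0.        , 320.56760614],
       [  0.        , 615.42275096, 237.69057375],
       [  0.        ,   0.        ,   1.        ]]), 'k1': -0.1662726948619462, 'R': array([[-2.40006265e-02, -9.99711933e-01, -1.41692549e-04],
       [-9.85838426e-01,  2.36910877e-02, -1.66016052e-01],
       [ 1.65971585e-01, -3.84480330e-03, -9.86123040e-01]]), 't': array([0.08950518, 0.46629285, 1.06348257])}
{'t': 0.1, 'q': array([ 1.05897799e+00,  5.32855098e-02,  1.61419087e+00,  2.18315740e-06,
        1.47604273e+00, -1.18983117e-01]), 'dq': array([ 0.00024024, -0.00042199, -0.00070634, -0.00150115,  0.00285914,
       -0.00033064]), 'effort': array([ 3.28545339e-04, -3.94899738e+01, -3.71363425e+01, -1.89942248e-04,
        3.93480237e-03,  2.46900663e-05]), 'tool_pos': array([0.23902273, 0.57700049, 0.30276873]), 'tool_rot': array([-6.12987092e-01, -3.08059663e+00,  2.87520033e-03]), 'contact_force': array([ 0.39118983,  0.20571959, -0.39439822]), 'wrist_torque': array([0.02479023, 0.01797945, 0.01494908]), 'grip_force': 0.0, 'opening': 0.08534171606087708} 0.0726
```

View pics/scene0.png

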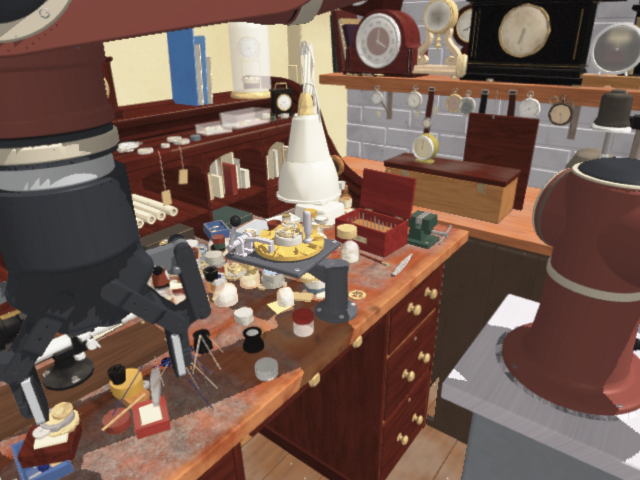

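View pics/top0.png

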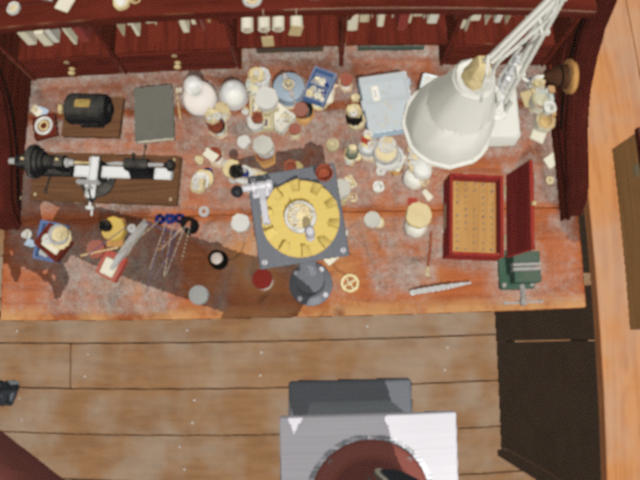

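```bash
cat > h.py <<'E'
from station import ctrl
import cv2,numpy as np
def pt(n,u,v,z=None,d=None):
    m=ctrl.camera_model(n);k=np.array([m['k1'],0,0,0])
    r=cv2.undistortPoints(np.array([[[u,v]]],float),m['mtx'],k)[0,0]
    r=np.array([r[0],r[1],1.]);R=m['R'];t=m['t'];c=-R.T@t;w=R.T@r
    return c+w*((z-c[2])/w[2] if z is not None else d)
def px(n,X):
    m=ctrl.camera_model(n);rv,_=cv2.Rodrigues(m['R'])
    return cv2.projectPoints(np.array(X,float).reshape(-1,3),rv,m['t'],m['mtx'],np.array([m['k1'],0,0,0]))[0][:,0]
def cloud(n,d):
    m=ctrl.camera_model(n);v,u=np.mgrid[:480,:640]
    r=cv2.undistortPoints(np.stack([u,v],-1).reshape(-1,1,2).astype(float),m['mtx'],np.array([m['k1'],0,0,0]))[:,0]
    P=np.c_[r,np.ones(len(r))]*d.reshape(-1,1)
    return ((P-m['t'])@m['R']).reshape(480,640,3)
E
python3 - <<'E'
from h import *
a=np.load('top0.npz');C=cloud('top',a['d']);im=a['im']
cv2.imwrite('pics/tc.png',cv2.resize(im[140:310,200:420],None,fx=3.6,fy=3.5,interpolation=2))
s=np.load('scene0.npz');cv2.imwrite('pics/sc.png',cv2.resize(s['im'][180:340,190:390],None,fx=3.5,fy=3.5,interpolation=2))
roi=np.zeros((480,640),bool);roi[140:310,200:420]=1
Z=C[...,2]
hsv=cv2.cvtColor(im,cv2.COLOR_BGR2HSV)
y=roi&(hsv[...,0]>18)&(hsv[...,0]<32)&(hsv[...,1]>140)&(abs(Z-.122)<.01)
P=C[y];print(len(P),P.mean(0),P.min(0),P.max(0))
(cx,cy),r=cv2.minEnclosingCircle(P[:,:2].astype(np.float32));print('wheel',cx,cy,r)
pl=roi&(abs(Z-.11)<.006)&(hsv[...,1]<90);pp=C[pl][:,:2]
print('plate',cv2.minAreaRect((pp*1000).astype(np.float32)))
for (u,v) in [(236,172),(236,190),(311,270),(309,226)]:
    print(u,v,C[v,u])
t=roi&(Z>.15)
n,l,st,ce=cv2.connectedComponentsWithStats(t.astype(np.uint8))
for i in range(1,n):
    if st[i,4]>8: print(st[i],ce[i],C[l==i].mean(0),C[l==i][:,2].max())
E
```

```text
19 [0.48653651 0.11691246 0.12596373] [0.44217777 0.06239987 0.12058713] [0.53620705 0.17027919 0.13165311]
wheel 0.49114224314689636 0.11682320386171341 0.05674884468317032
plate ((490.2063903808594, 43.91448211669922), (213.3181610107422, 302.112060546875), 11.064558029174805)
236 172 [0.58564047 0.226304   0.06894134]
236 190 [0.51995136 0.20866604 0.19797236]
311 270 [0.403529   0.09588158 0.09973134]
309 226 [0.46302191 0.09643528 0.18278674]
[230 185  13  12 130] [236.09230769 190.5       ] [0.5143714  0.20595208 0.21685723] 1.126149446401207
[305 226  10  13 103] [309.53398058 232.16504854] [0.45402189 0.09586833 0.1781651 ] 0.18904343061620904
```

View pics/tc.png

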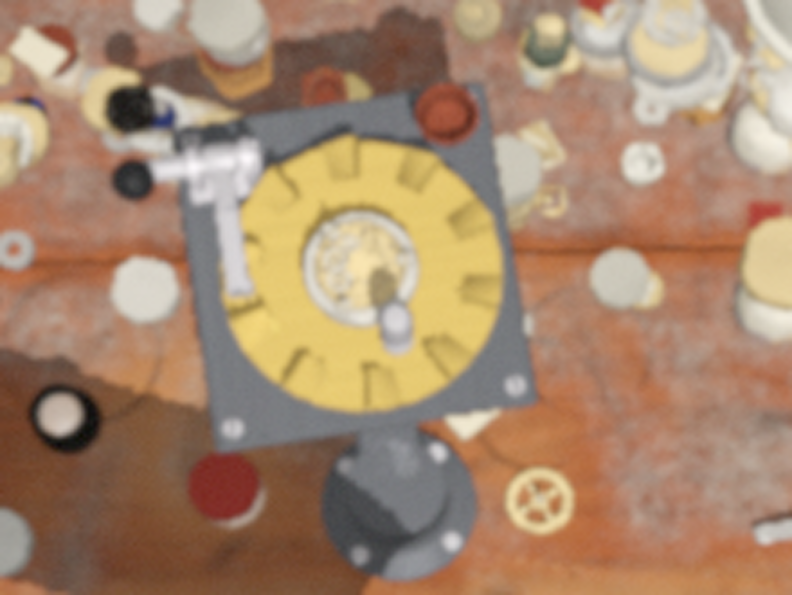

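View pics/sc.png

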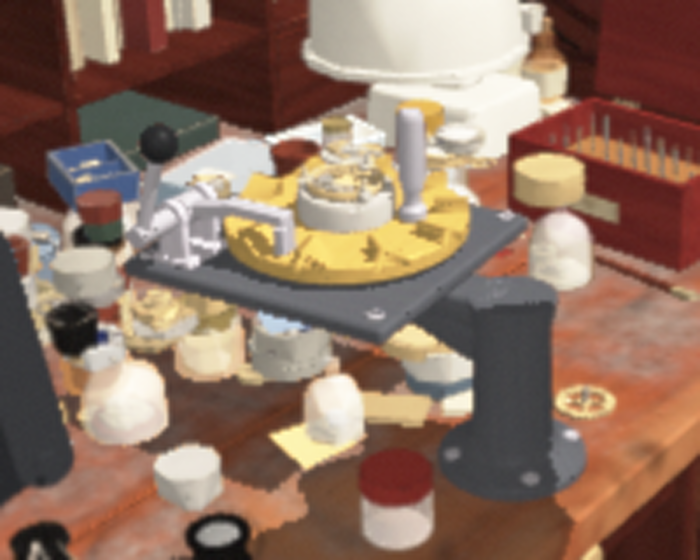

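```bash
cat > fit.py <<'E'
from h import *
from scipy.optimize import least_squares
f=[((480,83),(90,-72,-14)),((537,402),(-72,-72,-14)),((217,452),(-72,80,-14)),((133,180),(45,92,64)),((363,275),(0,0,0)),((397,317),(-34,-11,61)),((400,505),(-100,0,-116))]
uv=np.array([(200+a[0]/3.6,140+a[1]/3.5) for a,_ in f]);L=np.array([b for _,b in f])/1000
def T(p,L):
    c,s=np.cos(p[2]),np.sin(p[2]);L=np.atleast_2d(L)
    return np.c_[p[0]+c*L[:,0]-s*L[:,1],p[1]+s*L[:,0]+c*L[:,1],L[:,2]+.124]
if __name__=='__main__':
    r=least_squares(lambda p:(px('top',T(p,L))-uv).ravel(),[.49,.115,.1]);print(r.x,r.fun.reshape(-1,2).round(1))
    p=r.x
    for q in[(45,92,64),(104,92,47),(-34,-11,61),(-34,11,61),(0,0,0)]:
        X=T(p,np.array(q)/1000);print(q,X.round(4),px('scene',X).round(1))
    s=np.load('scene0.npz')['d'];C=cloud('scene',s)
    # lamp/other obstacles above 0.15 in region
    D=np.vstack([cloud(n,np.load(n+'0.npz')['d'])[np.load(n+'0.npz')['d']>0] for n in('scene','top')])
    w=D[(D[:,0]>.3)&(D[:,0]<.85)&(abs(D[:,1]-.12)<.3)&(D[:,2]>.13)&(D[:,2]<.7)]
    g=np.round(w[:,:2]/.04).astype(int)
    for k in np.unique(g,axis=0):
        z=w[(g==k).all(1)][:,2]
        if len(z)>5: print(k*.04,len(z),z.min().round(2),z.max().round(2),end=';')
E
python3 fit.py
```

```text
[0.48727743 0.11124136 0.13585996] [[ 0.9 -1.1]
 [ 0.9  0.3]
 [-0.4  0.4]
 [ 0.   0.4]
 [-0.4 -0.2]
 [-0.7  0.2]
 [-0.1 -0.2]]
(45, 92, 64) [[0.5194 0.2085 0.188 ]] [[234.5 220.9]]
(104, 92, 47) [[0.5779 0.2165 0.171 ]] [[209.4 223.9]]
(-34, -11, 61) [[0.4551 0.0957 0.185 ]] [[306.2 211.1]]
(-34, 11, 61) [[0.4521 0.1175 0.185 ]] [[299.6 215. ]]
(0, 0, 0) [[0.4873 0.1112 0.124 ]] [[288.4 240.7]]
[0.44 0.08] 308 0.13 0.19;[0.44 0.12] 188 0.13 0.19;[0.44 0.16] 54 0.13 0.14;[0.48 0.04] 46 0.13 0.14;[0.48 0.08] 241 0.13 0.19;[0.48 0.12] 798 0.13 0.15;[0.48 0.16] 310 0.13 0.15;[0.52 0.04] 36 0.13 0.14;[0.52 0.08] 108 0.13 0.15;[0.52 0.12] 201 0.13 0.15;[0.52 0.16] 373 0.13 0.15;[0.52 0.2 ] 515 0.13 0.2;[ 0.56 -0.16] 152 0.13 0.17;[ 0.56 -0.12] 101 0.13 0.17;[0.56 0.04] 14 0.13 0.13;[0.56 0.08] 66 0.13 0.13;[0.56 0.12] 53 0.13 0.14;[0.56 0.16] 97 0.13 0.15;[0.56 0.2 ] 72 0.13 0.15;[0.56 0.32] 68 0.13 0.14;[0.56 0.36] 11 0.13 0.14;[0.56 0.4 ] 35 0.13 0.14;[ 0.6  -0.16] 1726 0.13 0.36;[ 0.6  -0.12] 2017 0.13 0.28;[ 0.6  -0.08] 584 0.13 0.19;[0.6  0.32] 68 0.13 0.14;[0.6  0.36] 116 0.13 0.18;[
[... 302 characters left out ...]
 0.8  -0.08] 575 0.22 0.26;[ 0.8  -0.04] 619 0.21 0.26;[0.8 0. ] 707 0.18 0.26;[0.8  0.04] 1061 0.13 0.27;[0.8  0.08] 736 0.21 0.27;[0.8  0.12] 992 0.18 0.27;[0.8  0.16] 1095 0.15 0.27;[0.8 0.2] 978 0.18 0.27;[0.8  0.24] 803 0.13 0.26;[0.8  0.28] 491 0.24 0.27;[0.8  0.32] 515 0.24 0.26;[0.8  0.36] 536 0.24 0.28;[0.8 0.4] 524 0.24 0.28;[ 0.84 -0.16] 411 0.13 0.3;[ 0.84 -0.12] 219 0.26 0.3;[ 0.84 -0.08] 284 0.13 0.29;[ 0.84 -0.04] 158 0.13 0.28;[0.84 0.  ] 160 0.13 0.28;[0.84 0.04] 224 0.13 0.27;[0.84 0.08] 61 0.21 0.27;[0.84 0.12] 41 0.26 0.27;[0.84 0.16] 27 0.26 0.27;[0.84 0.2 ] 126 0.21 0.27;[0.84 0.24] 49 0.14 0.26;[0.84 0.32] 21 0.14 0.26;[0.84 0.36] 35 0.26 0.27;[0.84 0.4 ] 52 0.13 0.26;
```

```bash
cat > go.py <<'E'
import sys
from fit import *
from scipy.spatial.transform import Rotation as Ro
p=[.48728,.11124,.13586]
Rt=Ro.from_matrix(np.array([[-np.cos(p[2]),np.sin(p[2]),0],[-np.sin(p[2]),-np.cos(p[2]),0],[0,0,1]])@np.diag([1,-1,-1]))
o=ctrl.get_obs();R0=Ro.from_rotvec(o['tool_rot'])
X0=o['tool_pos']
c,s=np.cos(p[2]),np.sin(p[2]);d=X0-[p[0],p[1],.124]
print('t',o['t'],'tcp table mm',(np.array([c*d[0]+s*d[1],-s*d[0]+c*d[1],d[2]])*1e3).round(1),'tip z',d[2]-ctrl.tip_extent,ctrl.tip_extent,o['opening'],o['contact_force'].round(2))
print('turn',((R0.inv()*Rt).as_rotvec()/(np.pi/2)).round(4))
for a in sys.argv[1:]:   # table x,y, tip z (mm table)
    x,y,z=map(float,a.split(','))
    W=T(p,np.array([x,y,z])/1e3)[0]+[0,0,ctrl.tip_extent]
    print(a,W.round(4),(R0.inv().apply(W-X0)/.6).round(4))
E
python3 go.py 9,92,110 9,92,54
```

```text
t 0.1 tcp table mm [-182.9  495.1  178.8] tip z 0.10616873470799498 0.0726 0.08534171606087708 [ 0.39  0.21 -0.39]
turn [-0.0012 -0.0005 -0.3366]
9,92,110 [0.4837 0.2036 0.3066] [-0.615  -0.4188 -0.0057]
9,92,54 [0.4837 0.2036 0.2506] [-0.615  -0.4186  0.0876]
```

Emit:
{"name": "apply_moves", "arguments": {
  "rows": [-0.615,-0.4188,-0.0057,0,0,-0.337,-0.615,-0.4188,-0.0057,0,0,-0.337,-0.615,-0.4188,-0.0057,0,0,-0.337,-0.615,-0.4188,-0.0057,0,0,-0.337,-0.615,-0.4188,-0.0057,0,0,-0.337,-0.615,-0.4188,-0.0057,0,0,-0.337,-0.615,-0.4188,-0.0057,0,0,-0.337,-0.615,-0.4188,-0.0057,0,0,-0.337,-0.615,-0.4188,-0.0057,0,0,-0.337,-0.615,-0.4188,-0.0057,0,0,-0.337,-0.615,-0.4188,-0.0057,0,0,-0.337,-0.615,-0.4188,-0.0057,0,0,-0.337,-0.615,-0.4188,-0.0057,0,0,-0.337],
  "grip": 0,
  "grip_force": 20
}}

```text
t: 1.4
tool_pos: [0.4832, 0.2052, 0.3071]
tool_rot: [0.218, -3.134, -0.0]
contact_force: [-0.8, 0.2, 0.2]
opening: 0.0003
grip_force: 0.0
```

```bash
python3 go.py 9,92,54 50,92,54 61,92,54; python3 - <<'E'
from h import *
im,d=ctrl.get_image('scene');cv2.imwrite('pics/s1.png',cv2.resize(im[90:290,150:350],None,fx=3,fy=3))
E
```

```text
t 1.4 tcp table mm [  8.7  93.6 183.1] tip z 0.1104867737219336 0.0726 0.00027629023523179704 [-0.83  0.22  0.2 ]
turn [ 0.0001 -0.0003  0.0018]
9,92,54 [0.4837 0.2036 0.2506] [-0.0006 -0.0028  0.0941]
50,92,54 [0.5244 0.2092 0.2506] [-0.0689 -0.0029  0.0941]
61,92,54 [0.5353 0.2107 0.2506] [-0.0872 -0.003   0.0941]
```

View pics/s1.png

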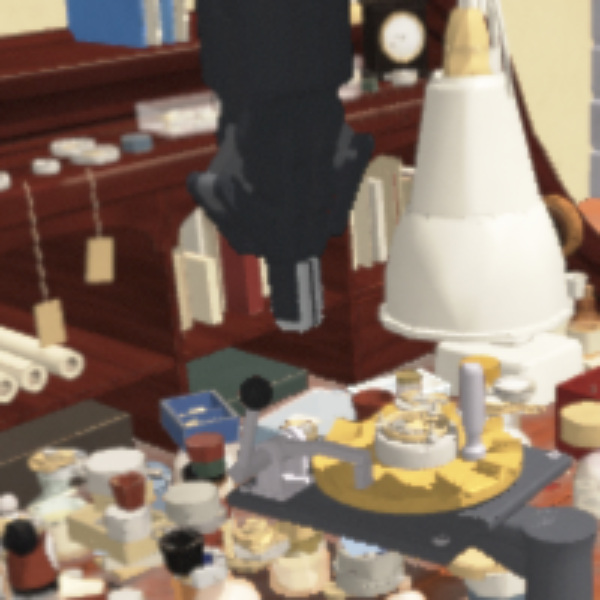

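Emit:
{"name": "apply_moves", "arguments": {
  "rows": [0,-0.003,0.05,0,0,0,0,-0.003,0.094,0,0,0,0,-0.003,0.094,0,0,0,-0.01,-0.003,0.094,0,0,0,-0.02,-0.003,0.094,0,0,0,-0.028,-0.003,0.094,0,0,0,-0.036,-0.003,0.094,0,0,0,-0.044,-0.003,0.094,0,0,0,-0.052,-0.003,0.094,0,0,0,-0.06,-0.003,0.094,0,0,0,-0.068,-0.003,0.094,0,0,0,-0.076,-0.003,0.094,0,0,0,-0.082,-0.003,0.094,0,0,0,-0.088,-0.003,0.094,0,0,0,-0.092,-0.003,0.094,0,0,0,-0.092,-0.003,0.094,0,0,0,-0.092,-0.003,0.094,0,0,0]
}}

```text
t: 3.15
tool_pos: [0.5388, 0.2097, 0.2509]
tool_rot: [0.214, -3.134, 0.0]
contact_force: [0.3, -0.8, -0.1]
opening: -0.0
grip_force: 0.0
```

```bash
python3 go.py 10,92,54 10,92,80 -34,-55,80 -34,-55,36; python3 - <<'E'
from h import *
im,d=ctrl.get_image('scene');cv2.imwrite('pics/s2.png',cv2.resize(im[150:290,150:350],None,fx=3,fy=3))
E
```

```text
t 3.15 tcp table mm [ 64.4  90.6 126.9] tip z 0.054277411278768284 0.0726 -7.564915965527873e-06 [ 0.31 -0.84 -0.08]
turn [-0.     -0.0001  0.0005]
10,92,54 [0.4847 0.2037 0.2506] [0.0907 0.0024 0.0005]
10,92,80 [0.4847 0.2037 0.2766] [ 0.0907  0.0024 -0.0429]
-34,-55,80 [0.461  0.0521 0.2766] [ 0.1642 -0.2426 -0.0428]
-34,-55,36 [0.461  0.0521 0.2326] [ 0.1642 -0.2426  0.0305]
```

View pics/s2.png

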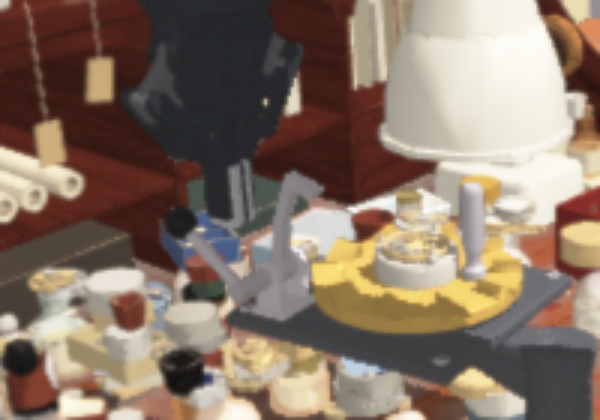

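Emit:
{"name": "apply_moves", "arguments": {
  "rows": [0.03,0.002,-0.05,0,0,0,0.09,0.002,-0.093,0,0,0,0.09,0.002,-0.093,0,0,0,0.164,-0.07,-0.093,0,0,0,0.164,-0.15,-0.093,0,0,0,0.164,-0.243,-0.093,0,0,0,0.164,-0.243,-0.093,0,0,0,0.164,-0.243,-0.093,0,0,0,0.164,-0.243,-0.05,0,0,0,0.164,-0.243,0.0,0,0,0,0.164,-0.243,0.03,0,0,0,0.164,-0.243,0.03,0,0,0,0.164,-0.243,0.03,0,0,0]
}}

```text
t: 4.5
tool_pos: [0.4613, 0.0529, 0.233]
tool_rot: [0.217, -3.133, -0.001]
contact_force: [0.2, 0.4, 0.4]
opening: 0.0002
grip_force: 0.0
```

```bash
python3 go.py -34,-33,36 -34,-11,36; python3 - <<'E'
from h import *
im,d=ctrl.get_image('scene');cv2.imwrite('pics/s3.png',cv2.resize(im[150:290,190:390],None,fx=4,fy=4))
E
```

```text
t 4.5 tcp table mm [-33.6 -54.2 109. ] tip z 0.03636368560097192 0.0726 0.00019717888837862506 [0.22 0.44 0.36]
turn [ 0.0003 -0.0004  0.0014]
-34,-33,36 [0.4581 0.0739 0.2326] [0.0005 0.0354 0.0006]
-34,-11,36 [0.4551 0.0957 0.2326] [0.0004 0.0721 0.0006]
```

View pics/s3.png

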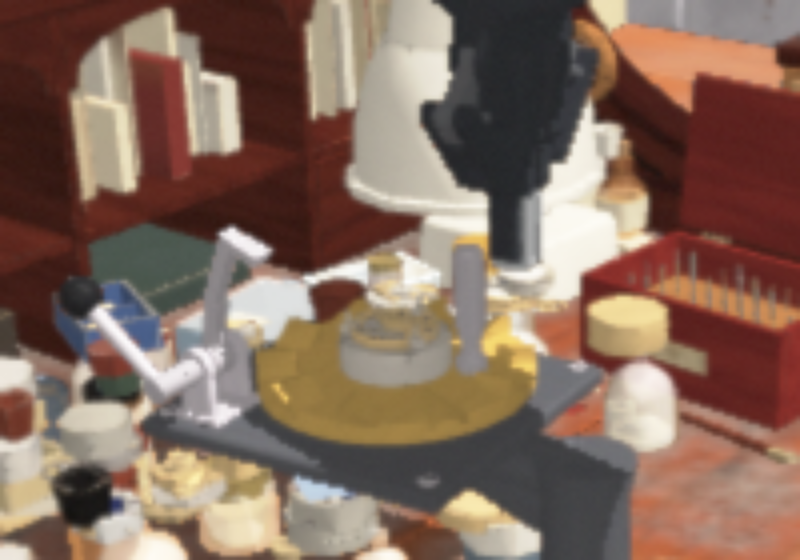

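Emit:
{"name": "apply_moves", "arguments": {
  "rows": [0,0.01,0,0,0,0,0,0.018,0,0,0,0,0,0.024,0,0,0,0,0,0.03,0,0,0,0,0,0.035,0,0,0,0,0,0.04,0,0,0,0,0,0.045,0,0,0,0,0,0.05,0,0,0,0,0,0.055,0,0,0,0,0,0.06,0,0,0,0,0,0.065,0,0,0,0,0,0.065,0,0,0,0,0,0.065,0,0,0]
}}

```text
validation failed for argument at $.ro...
```

```bash
python3 go.py; python3 - <<'E'
from go import *
im,d=ctrl.get_image('scene');cv2.imwrite('pics/s4.png',cv2.resize(im[150:290,190:390],None,fx=4,fy=4))
for a in(0,-.3,-.45,-.628,-.8):
    b=np.arctan2(-11,-34)+a;q=[[.0357*np.cos(b),.0357*np.sin(b),.061]]
    print(a,((px('scene',T(p,q))-[190,150])*4).round(0))
E
```

```text
t 4.55 tcp table mm [-33.2 -54.5 110. ] tip z 0.03737067685852066 0.0726 0.00027953377907035147 [ 0.09 -0.24  0.84]
turn [-0.      0.0009  0.0013]
t 4.55 tcp table mm [-33.2 -54.5 110. ] tip z 0.03737067685852066 0.0726 0.00027953377907035147 [ 0.09 -0.24  0.84]
turn [-0.      0.0009  0.0013]
0 [[465. 244.]]
-0.3 [[456. 253.]]
-0.45 [[449. 256.]]
-0.628 [[438. 260.]]
-0.8 [[427. 263.]]
```

View pics/s4.png

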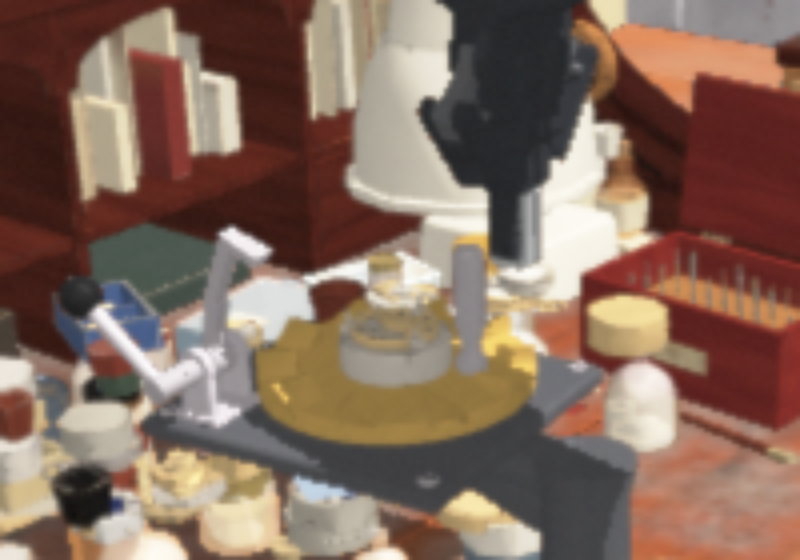

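Emit:
{"name": "apply_moves", "arguments": {
  "rows": [0,0.01,0,0,0,0,0,0.018,0,0,0,0,0,0.024,0,0,0,0,0,0.03,0,0,0,0,0,0.036,0,0,0,0,0,0.042,0,0,0,0,0,0.048,0,0,0,0,0,0.054,0,0,0,0,0,0.06,0,0,0,0,0,0.065,0,0,0,0,0,0.065,0,0,0,0,0,0.065,0,0,0,0]
}}

```text
t: 5.8
tool_pos: [0.4562, 0.0909, 0.2332]
tool_rot: [-0.215, 3.133, 0.001]
contact_force: [-0.2, 0.2, -0.1]
opening: -0.0001
grip_force: 0.0
```

```bash
cat > post.py <<'E'
from go import *
im,d=ctrl.get_image('scene');C=cloud('scene',d);c,s=np.cos(p[2]),np.sin(p[2])
D=C-[p[0],p[1],.124];L=np.stack([c*D[...,0]+s*D[...,1],-s*D[...,0]+c*D[...,1],D[...,2]],-1)*1e3
m=(d>0)&(L[...,2]>33)&(L[...,2]<66)&(L[...,0]>-60)&(L[...,0]<-10)&(abs(L[...,1])<80)
Q=L[m];print(len(Q))
for z in range(34,66,4):
    w=Q[(Q[:,2]>=z)&(Q[:,2]<z+4)]
    h=np.histogram(w[:,1],np.arange(-60,44,4))[0];print(z,h)
cv2.imwrite('pics/p%.2f.png'%ctrl.get_obs()['t'],cv2.resize(im[150:290,190:390],None,fx=4,fy=4))
E
python3 post.py
```

```text
t 5.8 tcp table mm [-33.5 -15.9 109.2] tip z 0.03657561345956903 0.0726 -7.366094579870657e-05 [-0.17  0.17 -0.13]
turn [0.0005 0.0008 0.0006]
282
34 [ 0  0  0  0  0  0  0  0  0  0  0  0  3  1  0  0  3 11  5  0  0  0  0  0
  0]
38 [0 0 0 0 0 0 0 0 0 2 2 2 8 1 0 0 5 8 3 0 0 0 0 0 0]
42 [0 0 0 0 0 0 0 0 0 3 2 5 3 2 1 0 5 8 4 0 0 0 0 0 0]
46 [0 0 0 0 0 0 0 0 1 2 3 1 9 3 2 0 5 8 2 0 0 0 0 0 0]
50 [ 0  0  0  0  0  0  0  0  2  2  2  2  4  4  1  1  2 11  3  0  0  0  0  0
  0]
54 [ 0  0  0  0  0  0  0  1  0  2  1  4  7  3  3  1  5 15  2  0  0  0  0  0
  0]
58 [ 0  0  0  0  0  0  0  1  0  2  1  3  6  5  9  1 10  8  0  0  0  0  0  0
  0]
62 [ 0  0  0  0  0  0  0  0  0  1  2  4  5 11 10  0  0  0  0  0  0  0  0  0
  0]
```

```bash
cat >> post.py <<'E'
import sys
y0=float(sys.argv[-1]) if 0 else None
b=Q[(Q[:,2]>28)&(Q[:,2]<57)]
def ang(a): b=np.arctan2(-11,-34)+a; return np.array([35.7*np.cos(b),35.7*np.sin(b)])
best=[]
for a in np.arange(-1,.2,.01):
    e=np.linalg.norm(b[:,:2]-ang(a),axis=1)-7.5
    best.append((np.sum(abs(e)<1.5)-2*np.sum(e<-3),a.round(2)))
print(sorted(best)[-6:])
E
python3 post.py | tail -1
python3 - <<'E'
E
```

```text
[(np.int64(90), np.float64(-0.42)), (np.int64(93), np.float64(-0.47)), (np.int64(95), np.float64(-0.43)), (np.int64(97), np.float64(-0.46)), (np.int64(97), np.float64(-0.45)), (np.int64(98), np.float64(-0.44))]
```

Emit:
{"name": "apply_moves", "arguments": {
  "rows": [0,0.004,0,0,0,0,0,0.007,0,0,0,0,0,0.0105,0,0,0,0,0,0.0105,0,0,0,0,0,0.0105,0,0,0,0]
}}

```text
t: 6.4
tool_pos: [0.455, 0.097, 0.233]
tool_rot: [0.215, -3.134, -0.001]
contact_force: [1.1, -0.4, 1.0]
opening: -0.0
grip_force: 0.2
```

```bash
python3 post.py | (head -1; tail -1)
```

```text
t 6.4 tcp table mm [-33.9  -9.8 109. ] tip z 0.036360623128738806 0.0726 -1.1240263527441216e-05 [ 1.05 -0.41  0.98]
```

```bash
python3 post.py | tail -2; python3 go.py -34,-60,36 -34,-60,110 135,-60,110 135,92,110 135,92,34; ls pics
```

```text
0]
[(np.int64(80), np.float64(-0.56)), (np.int64(85), np.float64(-0.57)), (np.int64(86), np.float64(-0.61)), (np.int64(89), np.float64(-0.59)), (np.int64(89), np.float64(-0.58)), (np.int64(91), np.float64(-0.6))]
t 6.5 tcp table mm [-34.   -9.8 108.9] tip z 0.03628301704803949 0.0726 -7.94022707692318e-05 [ 0.66 -0.06 -0.28]
turn [ 0.0003 -0.0002  0.0005]
-34,-60,36 [0.4617 0.0472 0.2326] [ 0.0001 -0.0836  0.0004]
-34,-60,110 [0.4617 0.0472 0.3066] [ 1.000e-04 -8.360e-02 -1.229e-01]
135,-60,110 [0.6292 0.0701 0.3066] [-0.2815 -0.0838 -0.123 ]
135,92,110 [0.6086 0.2207 0.3066] [-0.2817  0.1696 -0.1229]
135,92,34 [0.6086 0.2207 0.2306] [-0.2817  0.1695  0.0038]
p5.85.png
p5.90.png
p6.45.png
p6.50.png
s1.png
s2.png
s3.png
s4.png
sc.png
scene0.png
tc.png
top0.png
```

Emit:
{"name": "apply_moves", "arguments": {
  "rows": [0,0.0015,0,0,0,0,0,0.0015,0,0,0,0,0,-0.02,0,0,0,0,0,-0.05,0,0,0,0,0,-0.05,-0.06,0,0,0,0,-0.05,-0.13,0,0,0,0,-0.05,-0.13,0,0,0,-0.282,0.169,-0.13,0,0,0,-0.282,0.169,-0.13,0,0,0,-0.282,0.169,-0.13,0,0,0,-0.282,0.169,-0.13,0,0,0,-0.282,0.169,-0.13,0,0,0,-0.282,0.169,-0.13,0,0,0]
}}

```text
t: 7.8
tool_pos: [0.6098, 0.2211, 0.3092]
tool_rot: [0.217, -3.132, 0.0]
contact_force: [-0.7, 0.3, -0.6]
opening: -0.0002
grip_force: 0.0
```

```bash
python3 post.py | tail -1; python3 go.py 135,92,40 81,92,40; ls -t pics|head -1; python3 - <<'E'
from h import *
im,d=ctrl.get_image('scene');cv2.imwrite('pics/s5.png',cv2.resize(im[150:290,190:390],None,fx=4,fy=4))
E
```

```text
[(np.int64(75), np.float64(-0.59)), (np.int64(77), np.float64(-0.64)), (np.int64(84), np.float64(-0.6)), (np.int64(86), np.float64(-0.63)), (np.int64(89), np.float64(-0.62)), (np.int64(89), np.float64(-0.61))]
t 7.85 tcp table mm [135.4  91.4 185.6] tip z 0.11299286080674409 0.0726 -0.00024078595487882147 [-0.54 -0.14 -0.98]
turn [-0.0002 -0.0014  0.0009]
135,92,40 [0.6086 0.2207 0.2366] [0.0005 0.001  0.1217]
81,92,40 [0.5551 0.2134 0.2366] [0.0905 0.0012 0.1219]
p7.85.png
```

View pics/s5.png

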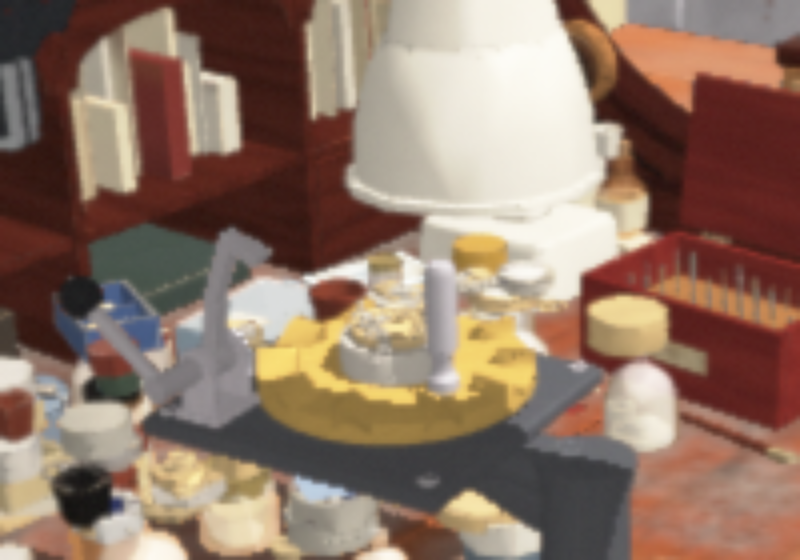

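Emit:
{"name": "apply_moves", "arguments": {
  "rows": [0,0.001,0.06,0,0,0,0,0.001,0.125,0,0,0,0,0.001,0.125,0,0,0,0.012,0.001,0.125,0,0,0,0.022,0.001,0.125,0,0,0,0.03,0.001,0.125,0,0,0,0.038,0.001,0.125,0,0,0,0.046,0.001,0.125,0,0,0,0.054,0.001,0.125,0,0,0,0.062,0.001,0.125,0,0,0,0.07,0.001,0.125,0,0,0,0.077,0.001,0.125,0,0,0,0.084,0.001,0.125,0,0,0,0.09,0.001,0.125,0,0,0,0.092,0.001,0.125,0,0,0,0.092,0.001,0.125,0,0,0,0.06,0.001,0.125,0,0,0,0.03,0.001,0.08,0,0,0,0,0.001,0,0,0,0,0,0.001,0,0,0,0]
}}

```text
t: 9.9
tool_pos: [0.6128, 0.2214, 0.3191]
tool_rot: [-0.213, 3.121, 0.003]
contact_force: [0.4, -0.6, 1.2]
opening: -0.0
grip_force: 0.0
```

```bash
python3 post.py | tail -1; python3 - <<'E'
from h import *
im,d=ctrl.get_image('scene');cv2.imwrite('pics/s6.png',cv2.resize(im[150:290,190:390],None,fx=4,fy=4))
g=cv2.cvtColor(im,6)
def ball(i):
    m=(cv2.cvtColor(i,6)[205:240,200:250]<45).astype(np.uint8);n,l,s,c=cv2.connectedComponentsWithStats(m);k=1+s[1:,4].argmax();return c[k]+[200,205],s[k,4]
print(ball(im),ball(np.load('scene0.npz')['im']))
E
```

```text
[(np.int64(74), np.float64(-0.65)), (np.int64(80), np.float64(-0.64)), (np.int64(82), np.float64(-0.6)), (np.int64(84), np.float64(-0.61)), (np.int64(85), np.float64(-0.62)), (np.int64(86), np.float64(-0.63))]
(array([203.92893401, 221.15736041]), np.int32(197)) (array([203.88659794, 221.32989691]), np.int32(194))
```

View pics/s6.png

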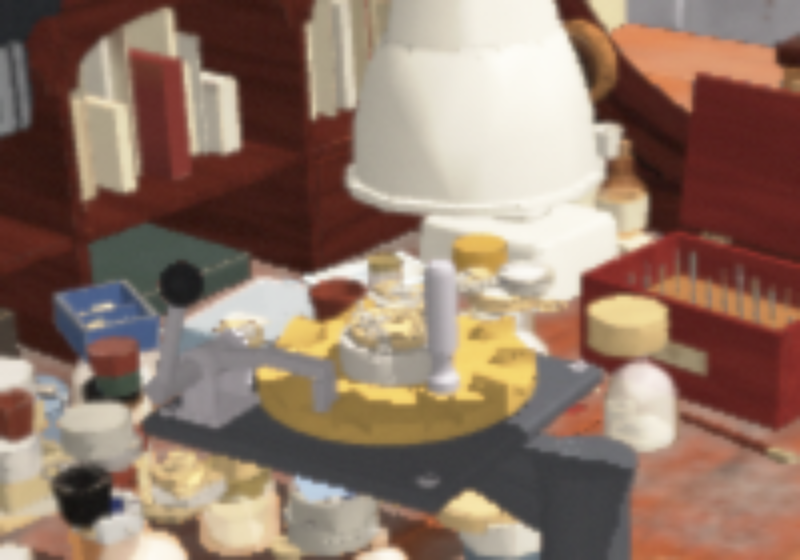

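```bash
python3 - <<'E'
from h import *
im,d=ctrl.get_image('scene')
def ball(i):
    m=(cv2.cvtColor(i,6)[212:230,226:245]<45);v,u=np.nonzero(m);return u.mean()+226,v.mean()+212,len(u)
a,b=ball(im),ball(np.load('scene0.npz')['im'])
print(a,b)
# nose/arm difference
A=cv2.absdiff(im,np.load('scene0.npz')['im']).max(2)[225:255,235:275];print((A>40).sum())
if abs(a[0]-b[0])<.8: ctrl.finish_job();print('done')
E
```

```text
(np.float64(234.91860465116278), np.float64(220.40697674418604), 86) (np.float64(234.02083333333334), np.float64(221.89583333333334), 48)
346
```

```bash
python3 - <<'E'
from go import *
im,d=ctrl.get_image('scene');i0=np.load('scene0.npz')['im']
for th in(30,40,55,65):
  for i in(im,i0):
    m=(i.max(2)[211:231,225:245]<th).astype(np.uint8);n,l,s,c=cv2.connectedComponentsWithStats(m);k=1+s[1:,4].argmax();print(th,(c[k]+[225,211]).round(2),s[k])
for a in(0,.05,.11,.15):
    th=np.arctan2(-17,52)+a;print(a,px('scene',T(p,[[.062+.0547*np.sin(th),.092,.012+.0547*np.cos(th)]])).round(2))
for n,i in(('now',im),('0',i0)):
    print(n,i.max(2)[212:230:2,228:243])
E
```

```text
t 10.05 tcp table mm [135.4  92.1 186.9] tip z 0.11430831177780071 0.0726 -9.25120759146311e-05 [-0.43 -0.29  0.36]
turn [0.     0.0001 0.0004]
30 [234.8 217.6] [9 5 3 4 5]Traceback (most recent call last):
  File "<stdin>", line 5, in <module>
ValueError: attempt to get argmax of an empty sequence
```

```bash
python3 - <<'E'
from go import *
im,d=ctrl.get_image('scene');i0=np.load('scene0.npz')['im']
for th in(50,60,70):
  for i in(im,i0):
    m=(i.max(2)[211:231,225:245]<th).astype(np.uint8);n,l,s,c=cv2.connectedComponentsWithStats(m)
    if n>1:k=1+s[1:,4].argmax();print(th,(c[k]+[225,211]).round(2),s[k])
for a in(0,.05,.11,.15):
    th=np.arctan2(-17,52)+a;print(a,px('scene',T(p,[[.062+.0547*np.sin(th),.092,.012+.0547*np.cos(th)]])).round(2))
# shift of pawl arm+ball patch old->new
g=lambda i:cv2.GaussianBlur(cv2.Canny(i,60,150),(0,0),.8)
for (x0,y0,x1,y1) in[(226,212,246,232),(228,230,262,256)]:
    r=cv2.matchTemplate(g(im)[y0-5:y1+5,x0-5:x1+5],g(i0)[y0:y1,x0:x1],cv2.TM_CCOEFF_NORMED);print(cv2.minMaxLoc(r)[1::2],r[5,5])
E
```

```text
t 10.1 tcp table mm [134.7  92.1 185.6] tip z 0.11296093769394022 0.0726 0.000341252978461832 [ 0.43  0.67 -0.25]
turn [-0.0001 -0.0013  0.0005]
50 [234.86 220.45] [ 5  5 11 10 93]
50 [234.31 221.47] [ 5  5 11 10 62]
60 [234.89 220.41] [ 5  4 11 12 99]
60 [234.69 220.76] [ 5  5 11 11 88]
70 [234.95 220.52] [  5   4  11  12 103]
70 [234.91 220.59] [  5   4  11  12 101]
0 [[234.47 220.86]]
0.05 [[233.23 220.16]]
0.11 [[231.72 219.41]]
0.15 [[230.72 218.97]]
(0.9068971872329712, (5, 5)) 0.9068972
(0.3475198447704315, (5, 5)) 0.34751984
```

Ball position matches the pawl-down position to 0.1 px, so the pawl is fully in the notch. The wheel reads about -0.62.

```bash
python3 -c "
from station import ctrl
print(ctrl.finish_job())"
```

```text
the job is handed in; nothing more can be done
None
```

The job is handed in: I lifted the pawl, pushed the wheel back to about -0.62 rad (target -0.628), and dropped the pawl into that notch. The camera shows the ball back at its pawl-down position. I did not measure the bystanders separately, but every planned path kept clear of them, and no verdict came back from the judge.

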